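Clamp a sample canister on the gauge stage

ROBOT

A 7-joint arm with a two-finger parallel gripper is mounted at the origin on the work surface. World frame = base frame: x ahead of the robot, y to its left, z up, the work surface at z = 0. Lengths are in mm, angles in rad, forces in N, time in s.
With the tool pointing down it reaches from about 400 to 900 mm from the base axis. Payload 5.5 kg.
Tool frame: the origin (TCP) lies on the centre line of the jaws, within the pads' length; the fingertips stand 17 mm ahead of it and the grasp point (between the pads) lies 2 mm behind it; z points along the fingers, y is the line along which they close (so a half turn about z gives the same grasp; the last joint's range is limited). The gripper opens to 85 mm and grips with 20 to 120 N. Pads are 22 mm wide; open, the fingers measure 114 mm over their backs; the gripper's body (76 mm by 85 mm) begins 54 mm behind the grasp point. The pads swing forward as they close: fully open they stand 13 mm farther back than shut.
Start: joints at [1.57, 0.501, -0.427, 1.55, 0.221, 1.138, -0.21], TCP at [169.521, -627.505, 248.31] pointing down, gripper open.
Joint ranges: [-2.88, 2.88], [-0.31, 2.03], [-1.54, 1.56], [0.2, 2.42], [-1.41, 4.55], [0.19, 2.02], [-2.57, 2.57]. Speed limits (rad/s): [2.57, 2.57, 3.14, 3.14, 3.14, 3.14, 3.14].

INTERFACE

Orientations are given as a 3x3 rotation matrix whose columns are the frame's x, y, z axes.
In Python, from rig import manip gives the robot as it stands.
- The arm moves only by the shell command python3 -m pendant 'ROWS' [FORCE]. ROWS is text: rows parted by semicolons, each of 7 numbers parted by spaces: the shift along the tool's x, y, z in m, then the turn, a rotation vector about the tool's x, y, z in degrees, then the finger opening in m, from 0 to 0.0854. In form: dx dy dz wx wy wz fingers; .... A call has 1 to 12 rows; each row is the pose to reach, as a shift and turn from the pose commanded when the call began, along the tool's axes at that moment; what a row does not reach only later rows make up. A row lasts 1/12 s, in which the tool goes at most 41.7 mm and 7.16 degrees, less where a joint would pass 70% of its speed; a pose out of reach is approached as far as the arm can. A call with a gripper value outside its range is refused whole. The fingers move at their own pace and stop on an object; FORCE is the grip in N (left out, the last holds). Time passes only in rows, so rows that repeat a pose let the fingers close. It gives the time, the measured TCP pose, the force, the opening and the grip force at its end, in the units of the state.
- manip.state(): the state, without advancing time (a new reading comes with each control period).
- manip.read_camera(name): name is "side" or "top" or "wrist"; returns the picture (480x640x3 uint8, red, green, blue); there is no depth.
- manip.camera_model(name): a dict with "fx", "fy", "cx", "cy" (pixels), "rvec" (rotation vector, rad) and "tvec" (3), from world to camera coordinates, as OpenCV has them; the wrist camera has in their place "hand_eye" (4x4, takes a point from camera to tool coordinates, whose origin is the TCP and whose axes are the flange's). Camera axes: x right, y down, z forward; pixel columns grow to the right and rows downward; lengths in mm; the calibration is good to about 2 mm. A picture is of the moment at which its call begins: read the wrist's pose just before it. camera_model takes no time and is no camera call.
- manip.hand_in(): hands the job in; it is judged then, once.
The state is a dict: "time_s": time; "q": joint angles; "qvel": joint speeds; "effort": joint torques, N m; "ee_pos": TCP position; "tool_rot": TCP orientation; "ft_force": force on the tool from outside, world axes, zero at the start; "torque": the same for the moment, N m; "finger_gap": finger opening in mm; "gripper_force": force on a finger pad.
Only numpy, scipy, OpenCV 4.12 (cv2) and the standard library are available. Lean on these libraries where they do the work, as an engineer would, in place of code of your own. Each camera call takes 0.05 s, during which the arm holds its last target. There are 200 camera calls.

TASK

Stand the black canister with the yellow lid on the grey gauge stage between its two guide rails and press it fully home against the aluminium end stop, with a steady push of about 10 N held for a moment (never more than 20 N). Let go of it, then push the red handle of the toggle clamp down over centre so that it snaps down by itself and the rubber pad holds the canister; never load the stage or its clamp with more than 25 N, and leave everything else on the bench alone.

Things in the scene. Friction and masses are not known exactly. Their poses are not given: they have to be found in the camera images.
- canister: The sample canister: upright black plastic cylinder with yellow lid, diameter 50, height 50, flat top, 0.17 to 0.35 kg. Stands loose on the bench. Origin: centre of its underside, z up.
- stage: Fixed grey plate 300 x 110 x 12 thick. Origin on the bench under the plate's middle; z up, x from the loading end (plate from -150) to the clamp end (to +150). Two rails along x, 8 high over the plate, x = -130 to -40, leave a channel 56 wide centred on y = 0, open towards -x, where the canister stands on the plate (12 over the bench). Clamp cheeks: x = 16 to 108, y within 21, up to 112 high.
- stop: Aluminium block 18 (x) x 46 (y) x 26 high on the stage, rigid below 60 N, set by hand within 6 either way of x = -35. Origin: foot of the middle of its face towards the canister, 12 over the bench; axes as the stage's. The canister is home when its side touches this face, its centre 25 from the origin towards -x.
- pivot (a point): Pivot of the handle, at (85, 0, 100) in the stage's frame, same axes. At the start the handle leans 65 degrees up from the stage's +x, and the clamp arm (steel U-bar) stands straight up between the cheeks, folded back against the handle, at most 150 over the bench; both swing in the plane y = 0.
- grip (a point): Point on the axis of the handle's red grip, 130 from the pivot. The grip is a round bar of diameter 18, from 85 to 159 from the pivot; the steel bar below it has diameter 12.
- handle (a joint): Handle angle: 0 open (65 degrees above the stage's +x), growing as pushed to +x and down; dead centre 1.10, stop 1.17 rad (2 degrees below level). Stays where left until the pad touches. About 2 N at the grip until the pad meets the canister near 0.93 rad, about 9 N near 1.0; past dead centre it snaps to the stop and stays. Pressing on against the stop raises the force steeply.
- pad: The clamp's round black rubber pad, diameter 20, thickness 12 under the end of the clamp arm. Origin: centre of its pressing face. With the handle down it presses straight down on the canister's lid at x = -60, y = 0 in the stage's frame with about 30 N.
- greycan: Second canister, leave alone: same size, black with a grey lid. Origin: centre of underside.
- wrench: Steel wrench 160 long lying on the bench, leave alone.
- weight: Brass weight, diameter 40, height 55, leave alone.
- flask: Clear bottle with blue cap, diameter 64, height 170, leave alone.
- dish: Steel dish, diameter 100, height 30, leave alone.
- lidplate: White round lid, diameter 110, with a bow handle 38 high, leave alone.
Things that resemble listed ones, but are neither listed nor needed, are in the scene too. What is shaped like the canister but purple is not meant.

How it is judged (in metres and radians):
On the way, in this order (a step that is already met when the one before it is completed fails the run):
1. the canister stands on the stage, within 3 mm of the stop, pressed against it with more than 3 N, clamp still open (x of canister in the frame of stop between -0.028 and -0.022 m and y of canister in the frame of stop between -0.006 and 0.006 m and z of canister in the frame of stage between 0.008 and 0.015 m and angle between canister's own z axis and vertical below 0.06 rad and contact force between canister and stop above 3 N and value of joint handle below 0.6 rad), for 0.2 s.
2. the handle is over centre and the pad presses on the canister (x of canister in the frame of stop between -0.028 and -0.022 m and y of canister in the frame of stop between -0.006 and 0.006 m and z of canister in the frame of stage between 0.008 and 0.015 m and angle between canister's own z axis and vertical below 0.06 rad and value of joint handle above 1.13 rad and contact force between canister and pad above 15 N), for 0.2 s.
At the end, for the whole second after the job is handed in: The canister stands upright (within 0.06 rad) on the stage plate between the rails, its side within 3 mm of the stop's face and within 6 mm of its middle, at rest; the handle is past 1.13 rad and the pad presses on the canister with more than 15 N (all of step 2 and linear speed of canister below 0.02 m/s); the robot touches nothing.
It fails at once if the robot presses the canister against the stop with more than 20 N (contact force between canister and stop above 20 N and contact force between the fingers and canister above 1 N).
It fails at once if the robot loads the stage, stop or clamp with more than 25 N (contact force between any of the fingers, the arm and stage above 25 N).
It fails at once if a bystander (second canister, wrench, weight, bottle, dish, lid) is moved more than 20 mm (distance of any of greycan, wrench, weight, flask, dish, lidplate from where it was at the start of the episode above 0.02 m).
It also fails if it takes over 69 s, if anything falls off the work surface, if the arm or the gripper's body presses on something with over 40 N, if the wrist force passes 120 N, or if a joint passes its speed limit or range.

## Working session

There is one attempt and no reset: what is moved stays moved. The work goes in short steps, Python scripts to look and compute and a shell command to move; the robot and the scene stay as the last step left them, time stands still between calls to the robot, and variables do not carry over. Pictures are saved under pics/ and viewed, at most 14 in all, crops included, and the job is handed in when it is done.

```bash
ls; mkdir -p pics
cat > h.py <<'E'
import numpy as np, cv2
from rig import manip
def grab(n):
    s=manip.state(); im=manip.read_camera(n); return s,np.ascontiguousarray(im)
def cam(n,s=None):
    m=manip.camera_model(n); K=(m["fx"],m["fy"],m["cx"],m["cy"])
    if "rvec" in m:
        R=cv2.Rodrigues(np.array(m["rvec"],float))[0]; t=np.array(m["tvec"],float).ravel()
        return K,R.T,-R.T@t
    H=np.array(m["hand_eye"]); T=np.array(s["tool_rot"])
    return K,T@H[:3,:3],np.array(s["ee_pos"])+T@H[:3,3]
def ray(c,uv):
    K,R,o=c; d=R@np.array([(uv[0]-K[2])/K[0],(uv[1]-K[3])/K[1],1.]); return o,d/np.linalg.norm(d)
def onz(c,uv,z):
    o,d=ray(c,uv); return o+d*(z-o[2])/d[2]
def tri(c1,a,c2,b):
    o,d=ray(c1,a);p,e=ray(c2,b); s=np.linalg.lstsq(np.c_[d,-e],p-o,rcond=None)[0]
    x=o+d*s[0];y=p+e*s[1]; return (x+y)/2,np.linalg.norm(x-y)
def proj(c,P):
    K,R,o=c; q=R.T@(np.array(P,float)-o); return np.array([K[0]*q[0]/q[2]+K[2],K[1]*q[1]/q[2]+K[3]])
def blobs(im,lo,hi,amin=40):
    m=cv2.inRange(cv2.cvtColor(im,cv2.COLOR_RGB2HSV),lo,hi)
    n,l,st,ce=cv2.connectedComponentsWithStats(m)
    return [(ce[i].round(1).tolist(),st[i].tolist()) for i in range(1,n) if st[i][4]>=amin]
def save(im,f): cv2.imwrite("pics/"+f,im[:,:,::-1])
E
python3 - <<'E'
from h import *
for n in("side","top","wrist"):
    s,im=grab(n); save(im,n+"0.png"); np.save(n+"0.npy",im)
    print(n,[blobs(im,(20,120,90),(35,255,255)),blobs(im,(0,150,80),(6,255,255))]); c=cam(n,s); print(c[2].round(),c[1].round(2).tolist(),c[0])
print(s)
E
```

```text
pics
side [[([286.7, 358.1], [279, 350, 17, 18, 239])], [([335.3, 207.8], [333, 197, 6, 23, 75])]]
[ 240.  832. 1151.] [[-0.94, -0.24, 0.22], [-0.33, 0.71, -0.62], [-0.01, -0.66, -0.75]] (435.02749176035644, 435.02749176035644, 317.02706704020204, 246.26994244894806)
top [[([196.0, 264.1], [189, 256, 16, 17, 184])], [([352.2, 252.4], [344, 249, 17, 8, 96])]]
[ 341.  -24. 1662.] [[-0.02, -0.99, 0.14], [-1.0, 0.02, 0.01], [-0.01, -0.14, -0.99]] (558.8896622705481, 558.8896622705481, 316.74029743363167, 240.88356118706508)
wrist [[], []]
[ 234. -609.  373.] [[0.26, -0.93, -0.26], [-0.97, -0.25, -0.07], [-0.0, 0.27, -0.96]] (367.7222263257621, 367.7222263257621, 320.2565933911876, 245.55451048613355)
{'time_s': 0.1, 'q': array([ 1.57022493,  0.50180183, -0.42680169,  1.5513178 ,  0.22080284,
        1.13829793, -0.21028932]), 'qvel': array([ 0.00038485, -0.00090643, -0.00019317, -0.00303082, -0.00081902,
       -0.00278104, -0.00102358]), 'effort': array([-1.12070786e-02, -5.70818460e+01, -5.83889499e+00, -2.81749195e+01,
        1.04075132e-02,  5.59218228e-03,  9.95259342e-06]), 'ee_pos': array([ 169.27575664, -626.96657118,  247.3440956 ]), 'tool_rot': array([[ 9.65400635e-01,  2.60770897e-01, -3.92141473e-04],
       [ 2.60771182e-01, -9.65399091e-01,  1.72768527e-03],
       [ 7.19570152e-05, -1.77016765e-03, -9.99998431e-01]]), 'ft_force': array([ 0.04831368, -0.37039511,  0.16028001]), 'torque': array([-0.01167082,  0.01964369, -0.00129416]), 'gripper_force': 0.0, 'finger_gap': 85.25606899080373}
```

View pics/top0.png

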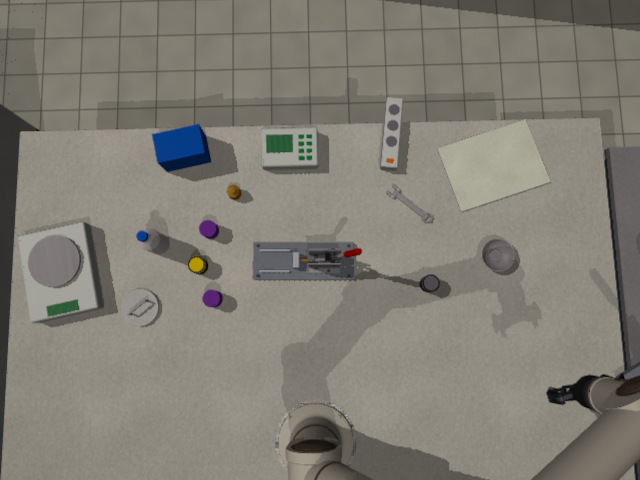

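View pics/side0.png

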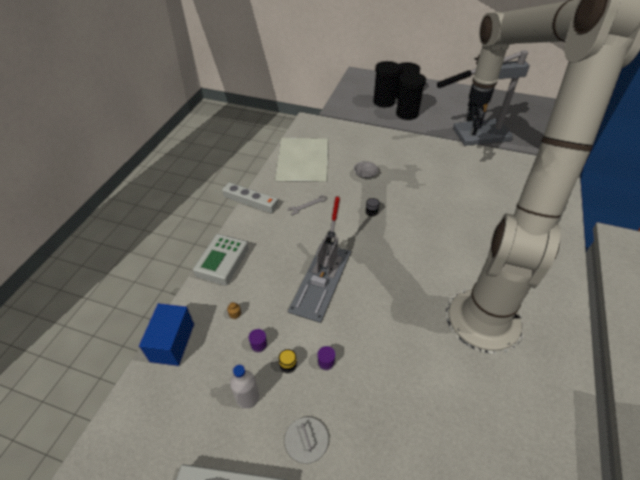

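The top view shows the yellow lid at (196,264), with purple look-alikes at (209,230) and (213,299). The stage spans about (253–356, 242–280), with its loading end on the left (world +y) and the red handle at (352,252). The side view shows the same lid at (287,358) and the red grip at (335,208).

Run:
```python
from h import *
s=manip.state(); T=cam("top");S=cam("side")
print("lid",tri(T,(196,264.1),S,(286.7,358.1)), "red",tri(T,(352.2,252.4),S,(335.3,207.8)))
top=np.load("top0.npy")
hsv=cv2.cvtColor(top,cv2.COLOR_RGB2HSV)
for p in [(265,272),(300,276),(230,320),(258,246)]: print(p,top[p[1],p[0]],hsv[p[1],p[0]])
m=cv2.inRange(hsv,(95,25,60),(130,120,200)); m[:235]=0;m[290:]=0;m[:,:240]=0;m[:,370:]=0
r=cv2.minAreaRect(cv2.findNonZero(cv2.morphologyEx(m,cv2.MORPH_OPEN,np.ones((3,3))))); b=cv2.boxPoints(r); print(r)
P=np.array([onz(T,x,12) for x in b]);print(P.round(1)); print(P.mean(0), [np.linalg.norm(P[i]-P[i-1]) for i in range(4)])
im=cv2.resize(top[215:305,130:370],None,fx=3.3,fy=3.3,interpolation=cv2.INTER_CUBIC); save(im,"topc.png")
```

```text
lid (array([510.91770159, 337.29508965,  47.62453469]), np.float64(0.15074654427903034)) red (array([ 514.54867005, -107.80209966,  212.74889293]), np.float64(0.9048255970273116))
(265, 272) [89 89 93] [120  11  93]
(300, 276) [ 96  98 104] [113  20 104]
(230, 320) [149 144 134] [ 20  26 149]
(258, 246) [54 55 58] [113  18  58]Traceback (most recent call last):
  File "<stdin>", line 8, in <module>
cv2.error: OpenCV(4.12.0) /io/opencv/modules/imgproc/src/convhull.cpp:143: error: (-215:Assertion failed) total >= 0 && (depth == CV_32F || depth == CV_32S) in function 'convexHull'
```

```bash
cat >> h.py <<'E'
from scipy.spatial.transform import Rotation as Ro
def rel(P,yaw=None):
    "shift (m) and turn (deg) in tool axes to world P with tool z down, tool y at world azimuth yaw deg"
    s=manip.state(); R=np.array(s["tool_rot"]); d=R.T@(np.array(P)-s["ee_pos"])/1000; w=np.zeros(3)
    if yaw is not None:
        a=np.radians(yaw); y=np.array([np.cos(a),np.sin(a),0]); z=np.array([0,0,-1.]); G=np.c_[np.cross(y,z),y,z]
        w=np.degrees(Ro.from_matrix(R.T@G).as_rotvec())
    return d.round(4),w.round(2),"rows>=%.1f"%max(np.linalg.norm(d)/.0417,np.linalg.norm(w)/7.16)
E
python3 - <<'E'
from h import *
print(rel((560,-380,380),-40))
top=np.load("top0.npy")
im=cv2.resize(top[215:305,130:370],None,fx=3.3,fy=3.3,interpolation=cv2.INTER_CUBIC); save(im,"topc.png")
E
```

```text
(array([ 0.4416, -0.1368, -0.1323]), array([-8.000e-02, -3.000e-02, -3.488e+01]), 'rows>=11.5')
```

View pics/topc.png

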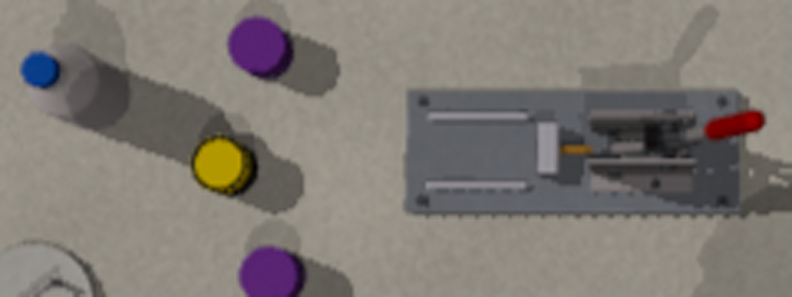

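The crop shows the stage nearly parallel to the image rows. The rails are on the left, the white stop face is at crop x≈538, and the canister lid is at crop (221,163). I'll move out first.

```bash
python3 -m pendant '0.037 -0.011 -0.011 0 0 -3 0.085; 0.074 -0.023 -0.022 0 0 -6 0.085; 0.11 -0.034 -0.033 0 0 -9 0.085; 0.147 -0.046 -0.044 0 0 -12 0.085; 0.184 -0.057 -0.055 0 0 -15 0.085; 0.221 -0.068 -0.066 0 0 -18 0.085; 0.258 -0.08 -0.077 0 0 -21 0.085; 0.294 -0.091 -0.088 0 0 -24 0.085; 0.331 -0.103 -0.099 0 0 -27 0.085; 0.368 -0.114 -0.11 0 0 -30 0.085; 0.405 -0.125 -0.121 0 0 -33 0.085; 0.442 -0.137 -0.132 0 0 -35 0.085'
python3 -c "
from h import *
print(manip.state()['q'].round(2)); print(rel((600,60,380),-10))"
```

```text
time_s: 1.15
ee_pos: [561.5, -379.1, 380.5]
tool_rot: [[0.64, 0.769, -0.001], [0.769, -0.64, -0.0], [-0.0, -0.0, -1.0]]
ft_force: [0.2, -0.5, -0.1]
finger_gap: 85.0
gripper_force: 0.0
[ 0.98  0.51 -0.67  1.29  0.31  1.44 -0.36]
(array([ 0.3621, -0.2514,  0.0005]), array([-3.000e-02,  1.000e-02, -2.978e+01]), 'rows>=10.6')
```

```bash
python3 -m pendant '0.03 -0.021 0 0 0 -2.5 0.085; 0.06 -0.042 0 0 0 -5 0.085; 0.09 -0.063 0 0 0 -7.5 0.085; 0.121 -0.084 0 0 0 -10 0.085; 0.151 -0.105 0 0 0 -12.5 0.085; 0.181 -0.126 0 0 0 -15 0.085; 0.211 -0.147 0 0 0 -17.5 0.085; 0.241 -0.168 0 0 0 -20 0.085; 0.272 -0.189 0 0 0 -22.5 0.085; 0.302 -0.21 0 0 0 -25 0.085; 0.332 -0.23 0 0 0 -27.5 0.085; 0.362 -0.251 0 0 0 -30 0.085'
python3 - <<'E'
from h import *
s,im=grab("wrist"); save(im,"w1.png"); np.save("w1.npy",im); np.save("w1s.npy",s,allow_pickle=True)
print(manip.state()['q'].round(2)); print(rel((520,290,250),0))
c=cam("wrist",s); print(c[2], c[1][:,2], proj(c,(540,-40,12)))
E
```

```text
time_s: 2.15
ee_pos: [599.8, 60.1, 380.1]
tool_rot: [[0.17, 0.985, -0.0], [0.985, -0.17, -0.001], [-0.001, -0.0, -1.0]]
ft_force: [1.6, -0.6, -0.1]
finger_gap: 84.9
gripper_force: 0.0
[ 0.51  0.42 -0.92  1.49  0.33  1.39 -0.58]
(array([ 0.2037, -0.1119,  0.132 ]), array([-0.  , -0.34, -9.01]), 'rows>=6.4')
[610.76378642 127.62654317 505.5354688 ] [-0.04538631 -0.26332611 -0.96363865] [291.26240866 272.92377427]
```

View pics/w1.png

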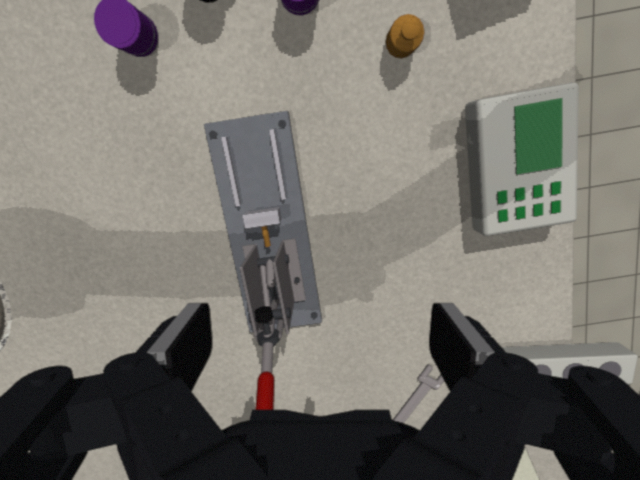

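The wrist view shows the stage plate with corners at about (206,124), (289,111) and (321,325). The stop's top is at (242–279, 209–228), the rails are at (230,172) and (278,165), and the grip is at (265,390).

```bash
python3 -m pendant '0.027 -0.02 0.01 0 0 -2 0.085; 0.054 -0.04 0.02 0 0 -4 0.085; 0.08 -0.06 0.03 0 0 -6 0.085; 0.1 -0.08 0.04 0 0 -8 0.085; 0.117 -0.097 0.05 0 0 -9 0.085; 0.117 -0.097 0.05 0 0 -9 0.085; 0.117 -0.097 0.05 0 0 -9 0.085'
python3 - <<'E'
from h import *
s,im=grab("wrist"); save(im,"w2.png"); np.save("w2.npy",im); np.save("w2s.npy",s,allow_pickle=True)
print(blobs(im,(20,120,90),(35,255,255)))
E
```

```text
time_s: 2.78
ee_pos: [523.2, 191.8, 329.9]
tool_rot: [[0.012, 1.0, -0.001], [1.0, -0.012, -0.001], [-0.001, -0.001, -1.0]]
ft_force: [-0.1, -0.6, -0.2]
finger_gap: 85.0
gripper_force: 0.0
[([306.3, 64.9], [285, 42, 44, 47, 1586]), ([310.0, 85.5], [285, 70, 47, 24, 105])]
```

View pics/w2.png

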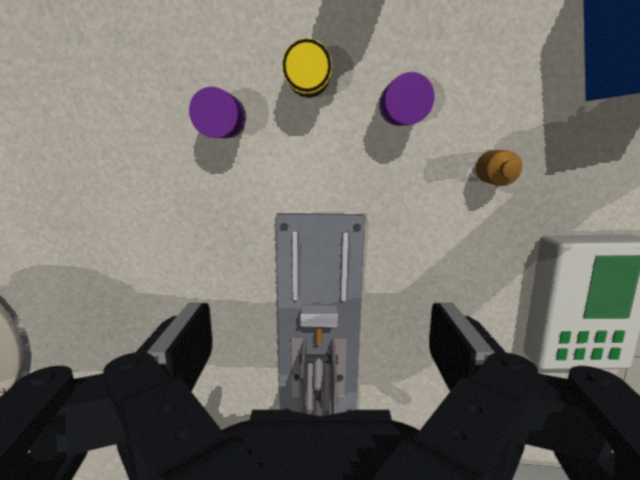

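The second wrist view shows the yellow lid at (306,66), the plate's loading edge at row 214 (columns 277–364) and the stop at (302–337, 307–327). I'll zoom both stop views side by side.

Run:
```python
from h import *
a=np.load("w1.npy")[190:250,220:300];b=np.load("w2.npy")[290:350,280:360]
save(cv2.resize(np.hstack([a,b]),None,fx=5,fy=5,interpolation=cv2.INTER_CUBIC),"stopz.png")
w2=np.load("w2.npy").astype(float).mean(2); print(w2[300:332,320].round(), w2[205:222,320].round())
```

```text
[108. 107. 102.  97.  99. 101. 109. 114. 115. 112. 113. 114. 115. 128.
 156. 151. 145. 144. 140. 138. 138. 136. 138. 140. 142. 138. 114.  75.
  61.  79.  84.  84.] [163. 161. 161. 164. 166. 166. 161. 142. 111.  94. 106. 110. 110. 109.
 108. 109. 109.]
```

View pics/stopz.png

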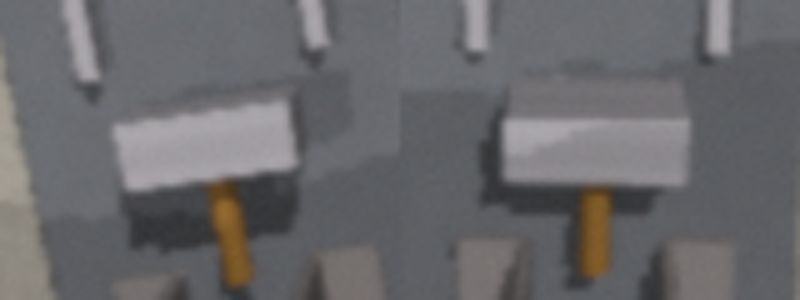

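```bash
cat >> h.py <<'E'
def edge(g,a,b,h=5,n=40,trim=.1):
    "line fitted to the strongest grey step within h px of segment ab -> two points near a and b"
    a=np.array(a,float);b=np.array(b,float);u=(b-a)/np.linalg.norm(b-a);v=np.array([-u[1],u[0]]);t=np.arange(-h,h+.01,.25);Q=[]
    for f in np.linspace(trim,1-trim,n):
        p=a+f*(b-a); X=(p+t[:,None]*v).astype(np.float32)
        pr=cv2.GaussianBlur(cv2.remap(g,X[:,:1],X[:,1:],cv2.INTER_LINEAR),(1,5),1).ravel()
        Q.append(p+v*t[1:][np.argmax(abs(np.diff(pr)))])
    vx,vy,x,y=cv2.fitLine(np.array(Q,np.float32),cv2.DIST_HUBER,0,.01,.01).ravel()
    d=np.array([vx,vy]);o=np.array([x,y]); return [o+d*((e-o)@d) for e in(a,b)]
E
python3 - <<'E'
from h import *
S=[np.load(f"w{i}s.npy",allow_pickle=True).item() for i in(1,2)]; C=[cam("wrist",s) for s in S]
G=[np.load(f"w{i}.npy").astype(np.float32).mean(2) for i in(1,2)]
# stop top-front corners
for p,q in [((242.0,214.8),(300,313.2)),((277.6,209.4),(337.6,313.4))]:
    print("stop",tri(C[0],p,C[1],q)[0].round(1),onz(C[0],p,38).round(1),onz(C[1],q,38).round(1))
# plate sides
for n,p,q in [("left",[(206,126),(229,270)],[(276,218),(278.5,395)]),("right",[(290,115),(320,318)],[(365,218),(361,300)])]:
    for i,seg in((0,p),(1,q)):
        e=edge(G[i],*seg); P=[onz(C[i],x,12) for x in e]; d=P[1]-P[0]
        print(n,i,np.round(P,1).tolist(),"dir",np.degrees(np.arctan2(d[1],d[0])).round(2),"x@y=60",np.interp(60,[P[1][1],P[0][1]],[P[1][0],P[0][0]]).round(1))
# rails inner top edges z=20
for i,seg in((0,[(225,140),(238,205)]),(0,[(274,131),(283,197)]),(1,[(295,234),(295.5,298)]),(1,[(345.5,234),(345,298)])):
    e=edge(G[i],*seg,h=1.0); print("rail",i,[onz(C[i],x,20).round(1).tolist() for x in e])
for i,x in((0,(206,124)),(0,(289,111)),(1,(277,214)),(1,(364,214))): print("corner",i,onz(C[i],x,12).round(1))
# lid ellipse
im=np.load("w2.npy"); m=cv2.inRange(cv2.cvtColor(im,cv2.COLOR_RGB2HSV),(20,120,90),(35,255,255))
c=max(cv2.findContours(m,0,cv2.CHAIN_APPROX_NONE)[0],key=cv2.contourArea); e=cv2.fitEllipse(c); print("lid",e,onz(C[1],e[0],50).round(1))
T=cam("top");print(tri(C[1],e[0],T,(196,264.1)),tri(C[1],e[0],cam("side"),(286.7,356)))
# red grip end/handle axis in w1
print(blobs(np.load("w1.npy"),(0,150,80),(6,255,255)))
E
```

```text
stop [495.8  57.3  36.7] [496.5  57.7  38. ] [495.6  57.7  38. ]
stop [542.6  56.3  36.5] [543.1  56.8  38. ] [542.2  56.9  38. ]
left 0 [[467.2, 173.8, 12.0], [462.2, -20.1, 12.0]] dir -91.49 x@y=60 464.3
left 1 [[465.2, 173.0, 12.0], [459.4, -80.6, 12.0]] dir -91.3 x@y=60 462.6
right 0 [[578.0, 168.6, 12.0], [571.0, -116.3, 12.0]] dir -91.4 x@y=60 575.3
right 1 [[576.9, 171.7, 12.0], [574.4, 62.9, 12.0]] dir -91.33 x@y=60 574.4
rail 0 [[493.2, 152.6, 20.0], [490.5, 68.8, 20.0]]
rail 0 [[556.0, 152.7, 20.0], [551.8, 69.0, 20.0]]
rail 1 [[491.8, 154.5, 20.0], [489.8, 70.3, 20.0]]
rail 1 [[553.4, 153.7, 20.0], [552.8, 69.5, 20.0]]
corner 0 [471.5 176.3  12. ]
corner 0 [578.9 173.5  12. ]
corner 1 [469.4 178.   12. ]
corner 1 [575.6 176.7  12. ]
lid ((306.2815856933594, 64.87566375732422), (42.215492248535156, 45.96208190917969), 177.37393188476562) [510.2 336.7  50. ]
(array([510.2800984 , 336.15492032,  52.85929253]), np.float64(0.10090464782062741)) (array([510.70425963, 335.56588859,  56.96134348]), np.float64(0.6598502159204044))
[([265.0, 391.2], [256, 372, 18, 38, 553])]
```

```bash
python3 -c "
from h import *
print(rel((510.4,336.4,130),-1.35)); print(rel((510.4,336.4,35),-1.35))"
```

```text
(array([ 0.146 , -0.0163,  0.2001]), array([-0.  ,  0.05,  0.49]), 'rows>=6.0')
(array([ 0.146 , -0.0163,  0.2951]), array([-0.  ,  0.05,  0.49]), 'rows>=7.9')
```

```bash
python3 -m pendant '0.025 -0.003 0.031 0 0 0.5 0.085; 0.05 -0.006 0.062 0 0 0.5 0.085; 0.075 -0.009 0.093 0 0 0.5 0.085; 0.1 -0.012 0.124 0 0 0.5 0.085; 0.125 -0.015 0.155 0 0 0.5 0.085; 0.146 -0.0163 0.185 0 0 0.5 0.085; 0.146 -0.0163 0.2 0 0 0.5 0.085; 0.146 -0.0163 0.2 0 0 0.5 0.085; 0.146 -0.0163 0.2 0 0 0.5 0.085; 0.146 -0.0163 0.2 0 0 0.5 0.085'
python3 - <<'E'
from h import *
s,im=grab("wrist"); save(im,"w3.png")
m=cv2.inRange(cv2.cvtColor(im,cv2.COLOR_RGB2HSV),(20,120,90),(35,255,255))
c=max(cv2.findContours(m,0,cv2.CHAIN_APPROX_NONE)[0],key=cv2.contourArea); e=cv2.fitEllipse(c); C=cam("wrist",s); print("lid",e,onz(C,e[0],50).round(1))
s2=np.load("w2s.npy",allow_pickle=True).item(); print(tri(C,e[0],cam("wrist",s2),(306.28,64.88)))
print(rel((510.4,336.4,35),-1.35))
E
```

```text
time_s: 3.67
ee_pos: [512.6, 335.6, 131.6]
tool_rot: [[0.027, 1.0, 0.002], [1.0, -0.027, 0.0], [0.0, 0.002, -1.0]]
ft_force: [-0.5, 1.0, 1.0]
finger_gap: 84.9
gripper_force: 0.0
lid ((316.8275146484375, 262.0250549316406), (67.9427719116211, 71.45108795166016), 91.09131622314453) [510.1 336.7  50. ]
(array([510.13844914, 336.70862791,  50.12763597]), np.float64(0.0483942177720467))
(array([ 0.0005, -0.0026,  0.0971]), array([ 0.16, -0.03, -0.21]), 'rows>=2.3')
```

View pics/w3.png

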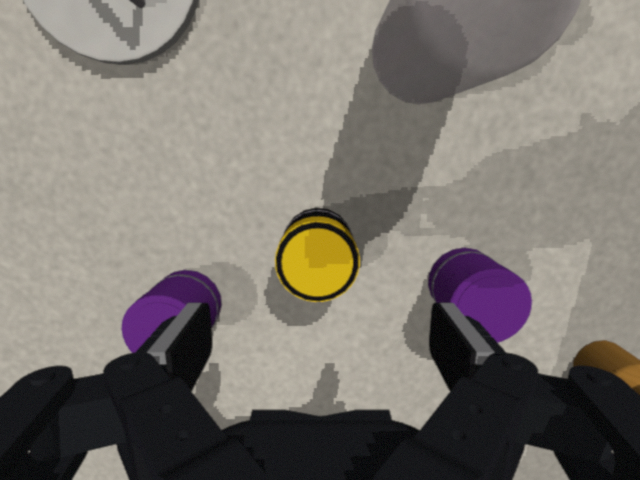

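The lid is centred at (317,262), which gives (510.1, 336.7) with its top at 50.1. The purple cans stand near both fingers, so I'll check clearance.

Run:
```python
from h import *
s2=np.load("w2s.npy",allow_pickle=True).item(); C=cam("wrist",s2)
for ce,st in blobs(np.load("w2.npy"),(130,80,30),(160,255,255),200): print(ce,st,onz(C,ce,40).round(1))
print(rel((510.1,336.7,35),-1.35))
```

```text
[407.2, 99.0] [380, 72, 54, 53, 2210] [615.6 304.4  40. ]
[215.9, 112.8] [189, 87, 56, 51, 2208] [412.5 293.2  40. ]
(array([ 0.0008, -0.0029,  0.0971]), array([ 0.16, -0.03, -0.21]), 'rows>=2.3')
```

```bash
python3 -m pendant '0 -0.0015 0.02 0 0 0 0.085; 0 -0.002 0.04 0 0 0 0.085; 0 -0.002 0.06 0 0 0 0.085; 0 -0.002 0.075 0 0 0 0.085; 0 -0.002 0.085 0 0 0 0.085; 0 -0.002 0.09 0 0 0 0.085; 0 -0.002 0.093 0 0 0 0.085; 0 -0.002 0.096 0 0 0 0.085; 0 -0.002 0.096 0 0 0 0.085; 0 -0.002 0.096 0 0 0 0.085'
python3 -c "
from h import *
print(rel((510.1,336.7,35),-1.35))"
```

```text
time_s: 4.55
ee_pos: [508.9, 337.3, 34.9]
tool_rot: [[0.024, 1.0, 0.001], [1.0, -0.024, 0.001], [0.001, 0.001, -1.0]]
ft_force: [-0.0, -0.7, -0.8]
finger_gap: 85.3
gripper_force: 0.0
(array([-0.0006,  0.0012, -0.0001]), array([ 0.05, -0.03, -0.03]), 'rows>=0.0')
```

```bash
python3 -m pendant '-0.0005 0.001 0 0 0 0 0.085; -0.0005 0.001 0 0 0 0 0.04; -0.0005 0.001 0 0 0 0 0.04; -0.0005 0.001 0 0 0 0 0.04; -0.0005 0.001 0 0 0 0 0.04; -0.0005 0.001 0 0 0 0 0.04; -0.0005 0.001 0 0 0 0 0.04; -0.0005 0.001 0 0 0 0 0.04; -0.0005 0.001 0 0 0 0 0.04; -0.0005 0.001 0 0 0 0 0.04' 35
python3 -c "
from h import *
print(rel((521.8,165,110),-1.35))"
```

```text
time_s: 5.38
ee_pos: [509.9, 336.6, 34.8]
tool_rot: [[0.024, 1.0, 0.001], [1.0, -0.024, 0.0], [0.0, 0.001, -1.0]]
ft_force: [-0.6, -1.5, 4.7]
finger_gap: 48.9
gripper_force: 36.7
(array([-0.1712,  0.0161, -0.0752]), array([ 0.04, -0.01, -0.04]), 'rows>=4.5')
```

```bash
python3 -m pendant '0 0 -0.015 0 0 0 0.04; 0 0 -0.03 0 0 0 0.04; 0 0 -0.045 0 0 0 0.04; -0.02 0.001 -0.06 0 0 0 0.04; -0.05 0.004 -0.06 0 0 0 0.04; -0.085 0.006 -0.06 0 0 0 0.04; -0.12 0.01 -0.06 0 0 0 0.04; -0.155 0.013 -0.06 0 0 0 0.04; -0.185 0.0148 -0.06 0 0 0 0.04; -0.21 0.0155 -0.06 0 0 0 0.04; -0.222 0.016 -0.06 0 0 0 0.04; -0.2243 0.016 -0.06 0 0 0 0.04'
python3 - <<'E'
from h import *
manip.read_camera("top");manip.read_camera("top");manip.read_camera("top")
s,im=grab("wrist"); save(im,"w4.png"); C=cam("wrist",s)
m=cv2.inRange(cv2.cvtColor(im,cv2.COLOR_RGB2HSV),(20,120,90),(35,255,255))
c=max(cv2.findContours(m,0,cv2.CHAIN_APPROX_NONE)[0],key=cv2.contourArea); e=cv2.fitEllipse(c)
print(s['ee_pos'],s['ft_force'],s['finger_gap']); print("lid",e,onz(C,e[0],s['ee_pos'][2]+15.3).round(1))
print(rel((520.5,112,48),-1.35))
E
```

```text
time_s: 6.38
ee_pos: [520.7, 108.4, 95.1]
tool_rot: [[0.029, 1.0, 0.001], [1.0, -0.029, -0.002], [-0.002, 0.001, -1.0]]
ft_force: [0.2, 0.5, -2.1]
finger_gap: 49.0
gripper_force: 36.9
[520.3289079  113.726444    95.15654146] [-0.38771946 -0.54083689 -1.54253054] 49.22652114161933
lid ((319.7896728515625, 351.9893798828125), (110.43842315673828, 124.0276107788086), 87.92342376708984) [519.5 114.4 110.5]
(array([-0.0024,  0.0003,  0.0471]), array([ 0.07, -0.1 ,  0.11]), 'rows>=1.1')
```

View pics/w4.png

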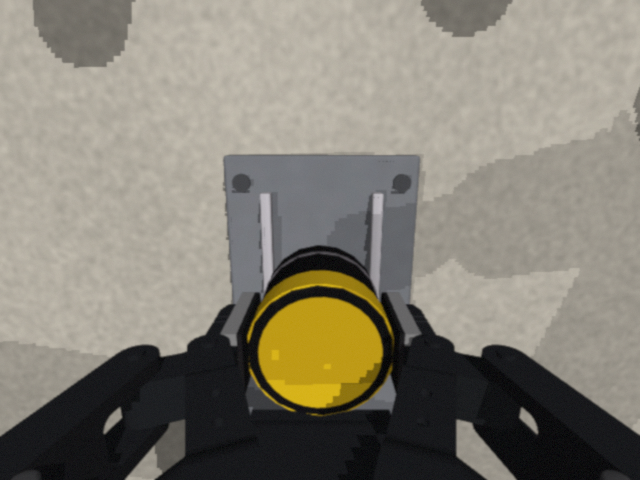

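The canister hangs upright with its lid at (320,352). The rails' inner edges are at columns ≈271 and 372 near row 195.

Run:
```python
from h import *
im=cv2.imread("pics/w4.png")[:,:,::-1]; g=im.astype(np.float32).mean(2)
C=cam("wrist",manip.state())
print(g[215,255:285].round(),g[215,362:392].round())
for n,a,b in(("Lout",(260.5,195),(261,280)),("Lin",(270,196),(272,240)),("Rin",(372,196),(370,240)),("Rout",(383,196),(381,280))):
    e=edge(g,a,b,h=2.5); print(n,np.round(e,1).tolist(),[onz(C,x,20).round(1).tolist() for x in e])
for n,a,b in(("pl",(225,160),(231,300)),("pr",(420,160),(414,300))):
    e=edge(g,a,b,h=4); print(n,[onz(C,x,12).round(1).tolist() for x in e])
```

```text
[122. 119. 109.  88.  85. 117. 159. 181. 185. 186. 188. 188. 191. 189.
 181. 152. 107.  90.  96. 102. 102. 102. 105. 114. 118. 117. 118. 119.
 118. 119.] [104. 102. 101.  92.  72.  62.  61.  61.  65.  76. 105. 137. 154. 157.
 159. 159. 161. 163. 163. 157. 139. 113. 103. 104. 103. 103. 102. 103.
 103. 102.]
Lout [[259.7, 195.0], [263.0, 279.9]] [[487.6, 156.7, 20.0], [486.2, 107.5, 20.0]]
Lin [[270.0, 196.0], [271.0, 240.0]] [[493.1, 156.0, 20.0], [492.3, 131.2, 20.0]]
Rin [[372.7, 196.0], [371.0, 240.0]] [[549.2, 154.8, 20.0], [548.6, 130.0, 20.0]]
Rout [[382.8, 196.0], [378.7, 279.9]] [[554.7, 154.7, 20.0], [553.4, 105.9, 20.0]]
pl [[466.6, 175.3, 12.0], [464.7, 91.8, 12.0]]
pr [[576.0, 173.0, 12.0], [574.1, 89.5, 12.0]]
```

```bash
python3 -m pendant '0 0.0005 0.012 0 0 0 0.04; 0 0.0005 0.024 0 0 0 0.04; 0 0.0005 0.034 0 0 0 0.04; 0 0.0005 0.041 0 0 0 0.04; 0 0.0005 0.045 0 0 0 0.04; 0 0.0005 0.046 0 0 0 0.04; 0 0.0005 0.046 0 0 0 0.04; 0 0.0005 0.046 0 0 0 0.04; 0 0.0005 0.046 0 0 0 0.04'
python3 -m pendant '0 0 0.0005 0 0 0 0.04; 0 0 0.001 0 0 0 0.04; 0 0 0.001 0 0 0 0.04'
python3 -m pendant '0 0 0.0005 0 0 0 0.04; 0 0 0.001 0 0 0 0.04; 0 0 0.001 0 0 0 0.04'
```

```text
time_s: 7.33
ee_pos: [521.0, 111.9, 48.7]
tool_rot: [[0.024, 1.0, 0.001], [1.0, -0.024, 0.0], [0.0, 0.001, -1.0]]
ft_force: [0.6, -0.4, -1.7]
finger_gap: 48.9
gripper_force: 36.9
time_s: 7.58
ee_pos: [520.7, 111.6, 47.5]
tool_rot: [[0.024, 1.0, 0.0], [1.0, -0.024, -0.0], [-0.0, 0.0, -1.0]]
ft_force: [-0.8, 0.1, -2.1]
finger_gap: 49.1
gripper_force: 36.9
time_s: 7.83
ee_pos: [520.7, 111.7, 46.8]
tool_rot: [[0.024, 1.0, 0.0], [1.0, -0.024, -0.001], [-0.001, 0.0, -1.0]]
ft_force: [-1.1, -1.0, 3.5]
finger_gap: 48.8
gripper_force: 37.6
```

```bash
python3 -m pendant '-0.004 0 -0.0004 0 0 0 0.04; -0.008 0 -0.0004 0 0 0 0.04; -0.012 0 -0.0004 0 0 0 0.04; -0.016 0 -0.0004 0 0 0 0.04; -0.02 0 -0.0004 0 0 0 0.04; -0.023 0 -0.0004 0 0 0 0.04; -0.025 0 -0.0004 0 0 0 0.04; -0.025 0 -0.0004 0 0 0 0.04; -0.025 0 -0.0004 0 0 0 0.04'
python3 -m pendant '-0.0005 0 0 0 0 0 0.04; -0.001 0 0 0 0 0 0.04; -0.0015 0 0 0 0 0 0.04; -0.002 0 0 0 0 0 0.04; -0.002 0 0 0 0 0 0.04;-0.002 0 0 0 0 0 0.04'
```

```text
time_s: 8.58
ee_pos: [520.2, 86.1, 46.8]
tool_rot: [[0.025, 1.0, 0.0], [1.0, -0.025, -0.001], [-0.001, 0.0, -1.0]]
ft_force: [0.6, -0.2, 1.4]
finger_gap: 49.1
gripper_force: 37.2
time_s: 9.08
ee_pos: [520.0, 85.2, 46.8]
tool_rot: [[0.024, 1.0, 0.0], [1.0, -0.024, 0.001], [0.001, 0.0, -1.0]]
ft_force: [0.2, 1.9, 1.6]
finger_gap: 49.1
gripper_force: 37.2
```

```bash
python3 -m pendant '-0.0003 0 0 0 0 0 0.04; -0.0006 0 0 0 0 0 0.04; -0.001 0 0 0 0 0 0.04; -0.001 0 0 0 0 0 0.04;-0.001 0 0 0 0 0 0.04'
```

```text
time_s: 9.5
ee_pos: [519.9, 84.0, 46.8]
tool_rot: [[0.024, 1.0, 0.0], [1.0, -0.024, 0.0], [0.0, 0.0, -1.0]]
ft_force: [-1.1, 2.5, 1.4]
finger_gap: 49.0
gripper_force: 37.2
```

```bash
python3 -m pendant '-0.0003 0 0 0 0 0 0.04; -0.0006 0 0 0 0 0 0.04; -0.001 0 0 0 0 0 0.04; -0.001 0 0 0 0 0 0.04;-0.001 0 0 0 0 0 0.04'
```

```text
time_s: 9.92
ee_pos: [520.0, 82.8, 46.8]
tool_rot: [[0.024, 1.0, 0.0], [1.0, -0.024, 0.0], [0.0, 0.0, -1.0]]
ft_force: [-0.2, 2.3, 2.8]
finger_gap: 49.1
gripper_force: 37.3
```

Still only friction; go on in small steps.

```bash
python3 -m pendant '-0.0003 0 0 0 0 0 0.04; -0.0006 0 0 0 0 0 0.04; -0.0006 0 0 0 0 0 0.04; -0.0006 0 0 0 0 0 0.04'
```

```text
time_s: 10.25
ee_pos: [520.0, 82.3, 46.8]
tool_rot: [[0.024, 1.0, 0.0], [1.0, -0.024, 0.0], [0.0, 0.0, -1.0]]
ft_force: [0.6, 3.7, 3.5]
finger_gap: 49.0
gripper_force: 37.3
```

```bash
python3 -m pendant '-0.0003 0 0 0 0 0 0.04; -0.0006 0 0 0 0 0 0.04; -0.0006 0 0 0 0 0 0.04; -0.0006 0 0 0 0 0 0.04'
```

```text
time_s: 10.58
ee_pos: [520.0, 82.0, 46.8]
tool_rot: [[0.024, 1.0, 0.0], [1.0, -0.024, 0.001], [0.001, 0.0, -1.0]]
ft_force: [0.9, 4.5, 2.9]
finger_gap: 48.8
gripper_force: 37.3
```

```bash
python3 -m pendant '-0.0003 0 0 0 0 0 0.04; -0.0006 0 0 0 0 0 0.04; -0.0006 0 0 0 0 0 0.04; -0.0006 0 0 0 0 0 0.04'
```

```text
time_s: 10.92
ee_pos: [519.9, 81.9, 46.8]
tool_rot: [[0.024, 1.0, 0.001], [1.0, -0.024, 0.001], [0.001, 0.0, -1.0]]
ft_force: [-0.0, 6.0, 3.4]
finger_gap: 49.3
gripper_force: 37.3
```

```bash
python3 -m pendant '-0.0003 0 0 0 0 0 0.04; -0.0006 0 0 0 0 0 0.04; -0.0006 0 0 0 0 0 0.04; -0.0006 0 0 0 0 0 0.04'
```

```text
time_s: 11.25
ee_pos: [519.9, 81.9, 46.9]
tool_rot: [[0.023, 1.0, 0.001], [1.0, -0.023, 0.002], [0.002, 0.001, -1.0]]
ft_force: [0.5, 8.1, 2.8]
finger_gap: 49.1
gripper_force: 37.3
```

```bash
python3 -m pendant '-0.0004 0 0 0 0 0 0.04; -0.0008 0 0 0 0 0 0.04; -0.0008 0 0 0 0 0 0.04; -0.0008 0 0 0 0 0 0.04; -0.0008 0 0 0 0 0 0.04; -0.0008 0 0 0 0 0 0.04; -0.0008 0 0 0 0 0 0.04; -0.0008 0 0 0 0 0 0.04'
```

```text
time_s: 11.92
ee_pos: [519.9, 81.8, 46.9]
tool_rot: [[0.023, 1.0, 0.001], [1.0, -0.023, 0.003], [0.003, 0.001, -1.0]]
ft_force: [0.5, 7.9, 2.3]
finger_gap: 48.8
gripper_force: 37.3
```

```bash
python3 -c "
from h import *
s,im=grab('side'); save(im[170:330,240:400],'s5.png')
s,im=grab('wrist'); save(im,'w5.png'); print(s['ft_force'],s['ee_pos'],s['torque'])"
```

```text
[-0.11475316  7.39366409  2.53242354] [519.9265474   81.79876856  46.90218991] [ 1.76896678 -0.08235509 -0.02884559]
```

```bash
python3 -m pendant '-0.0004 0 0 0 0 0 0.04; -0.0007 0 0 0 0 0 0.04; -0.0007 0 0 0 0 0 0.04; -0.0007 0 0 0 0 0 0.04; -0.0007 0 0 0 0 0 0.04; -0.0007 0 0 0 0 0 0.04; -0.0007 0 0 0 0 0 0.04; -0.0007 0 0 0 0 0 0.04'; python3 -c "
from h import *
for i in range(4): manip.read_camera('top'); print(manip.state()['ft_force'].round(1))"
```

```text
time_s: 12.68
ee_pos: [519.9, 81.7, 46.9]
tool_rot: [[0.022, 1.0, 0.001], [1.0, -0.022, 0.004], [0.004, 0.001, -1.0]]
ft_force: [0.8, 9.4, 0.9]
finger_gap: 49.0
gripper_force: 37.3
[1.1 9.9 2.6]
[0.3 9.1 1.2]
[0.6 8.6 1.7]
[-0.2 10.2  2.1]
```

```bash
python3 -m pendant '0.0007 0 0 0 0 0 0.04; 0.0014 0 0 0 0 0 0.04; 0.0021 0 0 0 0 0 0.04; 0.0021 0 0 0 0 0 0.04; 0.0021 0 0 0 0 0 0.04'
python3 -m pendant '0 0 0 0 0 0 0.055; 0 0 0 0 0 0 0.065; 0 0 0 0 0 0 0.075; 0 0 0 0 0 0 0.085; 0 0 0 0 0 0 0.085; 0 0 0 0 0 0 0.085'
```

```text
time_s: 13.3
ee_pos: [520.0, 81.9, 46.8]
tool_rot: [[0.023, 1.0, 0.001], [1.0, -0.023, 0.001], [0.001, 0.0, -1.0]]
ft_force: [0.4, 5.3, 3.5]
finger_gap: 49.2
gripper_force: 37.3
time_s: 13.8
ee_pos: [519.7, 80.5, 46.5]
tool_rot: [[0.025, 1.0, -0.0], [1.0, -0.025, -0.001], [-0.001, -0.0, -1.0]]
ft_force: [-0.6, -0.4, 0.3]
finger_gap: 85.2
gripper_force: 0.0
```

```bash
python3 -m pendant '0 0 -0.01 0 0 0 0.085; 0 0 -0.025 0 0 0 0.085; 0 0 -0.045 0 0 0 0.085; 0 0 -0.07 0 0 0 0.085; 0 0 -0.1 0 0 0 0.06; 0 0 -0.13 0 0 0 0.04; 0 0 -0.16 0 0 0 0; 0 0 -0.19 0 0 0 0; 0 0 -0.22 0 0 0 0; 0 0 -0.235 0 0 0 0; 0 0 -0.235 0 0 0 0; 0 0 -0.235 0 0 0 0'
python3 - <<'E'
from h import *
s,im=grab("wrist"); save(im,"w6.png"); C=cam("wrist",s); print(s['ee_pos'],s['finger_gap'])
m=cv2.inRange(cv2.cvtColor(im,cv2.COLOR_RGB2HSV),(20,120,90),(35,255,255))
c=max(cv2.findContours(m,0,cv2.CHAIN_APPROX_NONE)[0],key=cv2.contourArea); e=cv2.fitEllipse(c); print("lid",e,onz(C,e[0],62).round(1))
print(blobs(im,(0,150,80),(6,255,255)))
E
```

```text
time_s: 14.8
ee_pos: [520.2, 81.2, 283.5]
tool_rot: [[0.024, 1.0, 0.003], [1.0, -0.024, -0.001], [-0.001, 0.003, -1.0]]
ft_force: [-0.2, 0.0, 0.2]
finger_gap: -0.1
gripper_force: 0.0
[520.17497543  81.20209973 283.51579855] -0.11466368031158965
lid ((319.171630859375, 216.5273895263672), (43.52824401855469, 44.408016204833984), 86.28328704833984) [519.3  82.3  62. ]
[]
```

View pics/w6.png

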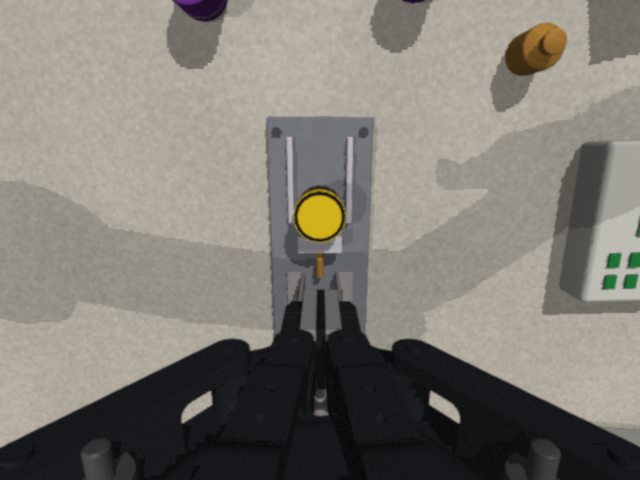

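The canister stands on the stage against the stop, lid at (319,217), between the rails. The plate's loading edge is at row 118 and the rails start at row 137. Next I'll work out the stage origin and the handle position.

Run:
```python
from h import *
im=cv2.imread("pics/w6.png")[:,:,::-1]; g=im.astype(np.float32).mean(2); C=cam("wrist",manip.state())
print(g[112:124,320].round(), g[132:142,290].round(), g[132:142,349].round())
e=edge(g,(275,118),(365,118),h=3); print("edge",[onz(C,x,12).round(1) for x in e],[onz(C,x,0).round(1) for x in e])
for u in(290,349): print("rail",onz(C,(u,136.5),20).round(1))
# handle grip from first top/side views and w1 (red blob extents)
C1=cam("wrist",np.load("w1s.npy",allow_pickle=True).item()); T=cam("top");S=cam("side")
w1=np.load("w1.npy");t=np.load("top0.npy");sd=np.load("side0.npy")
def ends(im):
    m=cv2.inRange(cv2.cvtColor(im,cv2.COLOR_RGB2HSV),(0,130,60),(8,255,255)); n,l,st,ce=cv2.connectedComponentsWithStats(m)
    i=1+np.argmax(st[1:,4]); p=np.argwhere(l==i)[:,::-1].astype(float); c=p.mean(0); u=np.linalg.svd(p-c,full_matrices=False)[2][0]; k=(p-c)@u; return c+u*k.min(),c+u*k.max()
et,es=ends(t),ends(sd); print(et,es)
for a in et:
    for b in es: print(tri(T,a,S,b))
o=np.array([518.4,26.5,0]);ex=np.array([-.0236,-.9997,0])
for r in(85,130,159):
    P=o+ex*(85+r*np.cos(np.radians(65)))+[0,0,100+r*np.sin(np.radians(65))]; print(r,P.round(1),proj(T,P).round(1),proj(S,P).round(1),proj(C1,P).round(1))
```

```text
[172. 174. 173. 163. 137. 122. 119. 117. 116. 117. 115. 116.] [117. 118. 117. 119. 136. 174. 185. 186. 186. 184.] [117. 116. 119. 117. 134. 173. 182. 181. 181. 182.]
edge [array([475.5, 176.9,  12. ]), array([567. , 174.8,  12. ])] [array([474.1, 177.8,   0. ]), array([568.4, 175.5,   0. ])]
rail [490.4 156.9  20. ]
rail [550.  155.4  20. ]
(array([360.89825549, 250.55391668]), array([343.13793678, 254.60476282])) (array([337.10705002, 196.84457204]), array([333.24327871, 219.04234539]))
(array([ 515.68553408, -128.60934315,  240.08735017]), np.float64(1.3083980026079975))
(array([ 528.87404876, -136.64395685,  131.09424792]), np.float64(0.9325923023117921))
(array([501.51827834, -80.88816444, 285.35682892]), np.float64(2.1384732965269673))
(array([512.97539069, -85.03228709, 185.46302428]), np.float64(1.842940153133377))
85 [515.5 -94.4 177. ] [346.4 253.6] [333.6 218.8] [265.8 380.1]
130 [ 515.1 -113.4  217.8] [354.4 251.7] [335.9 205.4] [263.4 424.3]
159 [ 514.8 -125.7  244.1] [359.8 250.5] [337.3 196.6] [261.6 457.9]
```

Run:
```python
from h import *
o=np.array([517.9,26.2,0]);ex=np.array([-.0236,-.9997,0])
W=lambda sx,z:o+ex*sx+[0,0,z]
print(rel(W(103,283),-1.35)); print(rel(W(103,240),-1.35))
for d in np.r_[0:1.18:.1,1.05,1.1,1.17]:
    f=np.radians(65)-d; x=85+130*np.cos(f)-9*np.sin(f)-11; z=100+130*np.sin(f)+9*np.cos(f)+17
    print("%.2f"%d,"tool dx %.1f dz %.1f"%(103-x,240-z), "tcp y %.1f z %.1f"%(26.2-x,z))
```

```text
(array([-0.1577, -0.0002, -0.0007]), array([ 0.04,  0.05, -0.03]), 'rows>=3.8')
(array([-0.1576, -0.0003,  0.0423]), array([ 0.04,  0.05, -0.03]), 'rows>=3.9')
0.00 tool dx -17.8 dz 1.4 tcp y -94.6 z 238.6
0.10 tool dx -29.7 dz 6.7 tcp y -106.5 z 233.3
0.20 tool dx -41.0 dz 13.1 tcp y -117.8 z 226.9
0.30 tool dx -51.6 dz 20.6 tcp y -128.4 z 219.4
0.40 tool dx -61.5 dz 29.2 tcp y -138.3 z 210.8
0.50 tool dx -70.4 dz 38.7 tcp y -147.2 z 201.3
0.60 tool dx -78.3 dz 49.0 tcp y -155.1 z 191.0
0.70 tool dx -85.1 dz 60.1 tcp y -161.9 z 179.9
0.80 tool dx -90.8 dz 71.8 tcp y -167.6 z 168.2
0.90 tool dx -95.4 dz 84.0 tcp y -172.2 z 156.0
1.00 tool dx -98.6 dz 96.7 tcp y -175.4 z 143.3
1.10 tool dx -100.6 dz 109.5 tcp y -177.4 z 130.5
1.05 tool dx -99.8 dz 103.1 tcp y -176.6 z 136.9
1.10 tool dx -100.6 dz 109.5 tcp y -177.4 z 130.5
1.17 tool dx -101.2 dz 118.6 tcp y -178.0 z 121.4
```

```bash
python3 -m pendant '-0.02 0 0 0 0 0 0; -0.045 0 0 0 0 0 0; -0.07 0 0 0 0 0 0; -0.095 0 0 0 0 0 0; -0.12 0 0 0 0 0 0; -0.14 0 0 0 0 0 0; -0.152 0 0.005 0 0 0 0; -0.1577 0 0.015 0 0 0 0; -0.1577 0 0.03 0 0 0 0; -0.1577 0 0.0425 0 0 0 0; -0.1577 0 0.0425 0 0 0 0; -0.1577 0 0.0425 0 0 0 0'
python3 - <<'E'
from h import *
s,im=grab("side"); print(s['ee_pos'],s['ft_force']); save(cv2.resize(im[150:310,240:440],None,fx=4,fy=3.7,interpolation=cv2.INTER_CUBIC)[:590],"s7.png")
E
```

```text
time_s: 15.85
ee_pos: [515.1, -75.2, 238.0]
tool_rot: [[0.022, 1.0, -0.002], [1.0, -0.022, 0.001], [0.001, -0.003, -1.0]]
ft_force: [0.5, 0.6, -0.0]
finger_gap: -0.2
gripper_force: 0.0
[515.14036613 -75.16527217 237.9961326 ] [ 0.47020809  0.60743805 -0.01782553]
```

View pics/s7.png

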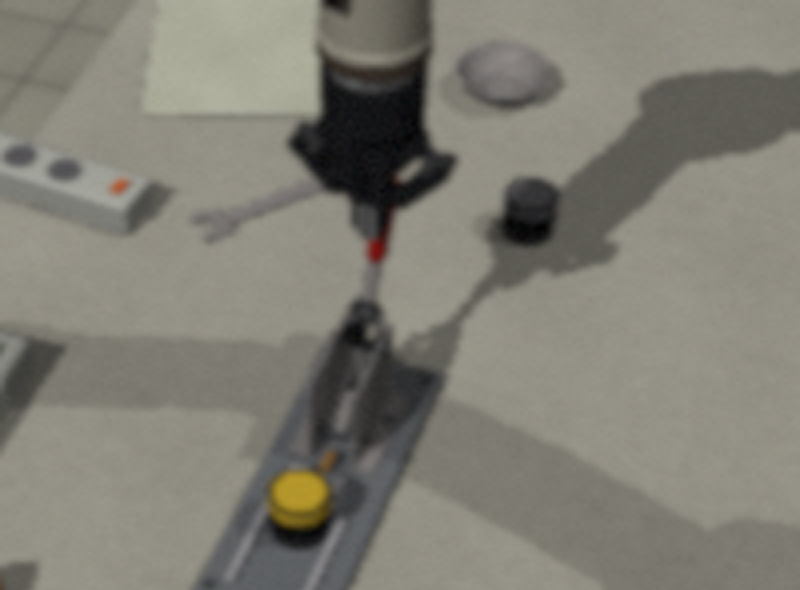

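The side view shows the closed fingers directly before the red grip at about (375,235). The canister stands against the stop at (300,500), and the grey-lidded can is clear of the sweep. Now the sweep.

```bash
python3 -m pendant '-0.009 0 0.001 0 0 0 0; -0.0178 0 0.0024 0 0 0 0; -0.024 0 0.005 0 0 0 0; -0.0297 0 0.0077 0 0 0 0; -0.0355 0 0.011 0 0 0 0; -0.041 0 0.0141 0 0 0 0; -0.0465 0 0.018 0 0 0 0; -0.0516 0 0.0216 0 0 0 0; -0.057 0 0.026 0 0 0 0; -0.0615 0 0.0302 0 0 0 0; -0.0615 0 0.0302 0 0 0 0; -0.0615 0 0.0302 0 0 0 0'
```

```text
time_s: 16.9
ee_pos: [513.8, -138.4, 208.3]
tool_rot: [[0.025, 1.0, -0.002], [1.0, -0.025, 0.001], [0.0, -0.002, -1.0]]
ft_force: [-0.0, 0.5, 0.1]
finger_gap: -0.2
gripper_force: 0.0
```

```bash
python3 -m pendant '-0.0045 0 0.004 0 0 0 0; -0.0089 0 0.0085 0 0 0 0; -0.013 0 0.0135 0 0 0 0; -0.0168 0 0.0188 0 0 0 0; -0.0203 0 0.0242 0 0 0 0; -0.0236 0 0.0299 0 0 0 0; -0.0265 0 0.0357 0 0 0 0; -0.0293 0 0.0416 0 0 0 0; -0.0318 0 0.0477 0 0 0 0; -0.0318 0 0.0477 0 0 0 0; -0.0318 0 0.0477 0 0 0 0'
python3 - <<'E'
from h import *
s,im=grab("side"); save(cv2.resize(im[150:310,240:440],None,fx=4,fy=3.7,interpolation=cv2.INTER_CUBIC)[:590],"s8.png"); print(blobs(im,(0,130,60),(8,255,255),10)); print(s['ft_force'],s['ee_pos'])
E
```

```text
time_s: 17.82
ee_pos: [513.3, -169.9, 160.8]
tool_rot: [[0.024, 1.0, -0.001], [1.0, -0.024, 0.001], [0.0, -0.001, -1.0]]
ft_force: [-0.1, 0.3, 0.0]
finger_gap: -0.2
gripper_force: 0.0
[([339.5, 216.7], [337, 212, 6, 10, 33])]
[-0.06334901  0.26241692  0.0330175 ] [ 513.33673335 -169.93680636  160.76266197]
```

View pics/s8.png

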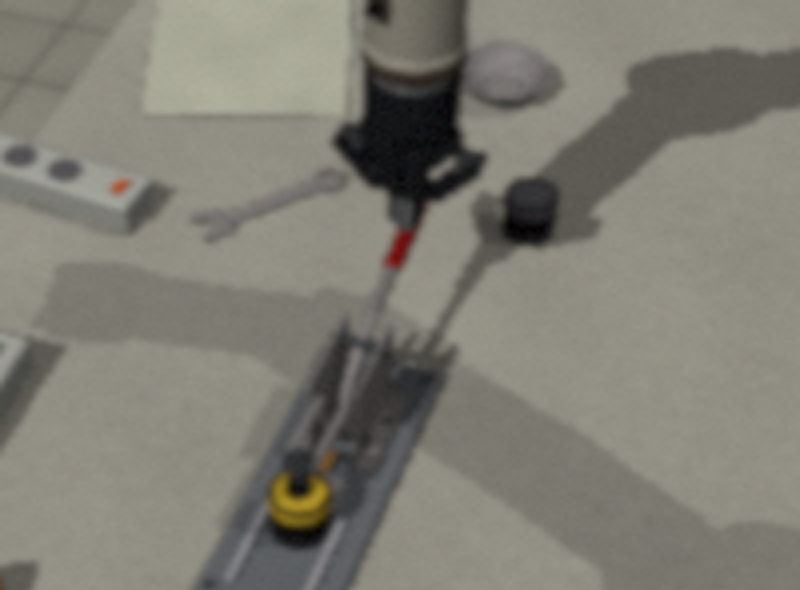

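The pad is just above the lid and the fingers are on the grip at (400,225). I'll press on in small steps.

```bash
python3 -m pendant '-0.001 0 0.003 0 0 0 0; -0.002 0 0.006 0 0 0 0; -0.0028 0 0.009 0 0 0 0; -0.0036 0 0.0115 0 0 0 0; -0.0036 0 0.0115 0 0 0 0; -0.0036 0 0.0115 0 0 0 0'
```

```text
time_s: 18.37
ee_pos: [513.9, -173.5, 150.0]
tool_rot: [[0.024, 1.0, 0.0], [1.0, -0.024, -0.0], [-0.0, 0.0, -1.0]]
ft_force: [0.6, 0.8, 3.8]
finger_gap: -0.0
gripper_force: 1.3
```

```bash
python3 -m pendant '-0.0007 0 0.003 0 0 0 0; -0.0014 0 0.006 0 0 0 0; -0.0014 0 0.006 0 0 0 0; -0.0014 0 0.006 0 0 0 0'
```

```text
time_s: 18.7
ee_pos: [514.0, -175.0, 144.6]
tool_rot: [[0.024, 1.0, 0.001], [1.0, -0.024, -0.001], [-0.001, 0.001, -1.0]]
ft_force: [-1.8, 0.1, 8.7]
finger_gap: 0.4
gripper_force: 4.1
```

```bash
python3 -m pendant '-0.0006 0 0.003 0 0 0 0; -0.001 0 0.006 0 0 0 0; -0.001 0 0.006 0 0 0 0; -0.001 0 0.006 0 0 0 0'
```

```text
time_s: 19.03
ee_pos: [514.0, -176.3, 138.6]
tool_rot: [[0.024, 1.0, 0.001], [1.0, -0.024, -0.001], [-0.001, 0.001, -1.0]]
ft_force: [-0.6, 0.2, 7.0]
finger_gap: -0.0
gripper_force: 3.9
```

```bash
python3 -m pendant '-0.0003 0 0.0025 0 0 0 0; -0.0006 0 0.005 0 0 0 0; -0.0006 0 0.005 0 0 0 0; -0.0006 0 0.005 0 0 0 0'
```

```text
time_s: 19.37
ee_pos: [513.8, -177.2, 133.1]
tool_rot: [[0.025, 1.0, 0.001], [1.0, -0.025, -0.001], [-0.001, 0.001, -1.0]]
ft_force: [-0.4, -2.4, 3.9]
finger_gap: -0.2
gripper_force: 1.9
```

Force is falling as it nears dead centre; a little further.

```bash
python3 -m pendant '0 0 0.002 0 0 0 0; 0 0 0.004 0 0 0 0; 0 0 0.004 0 0 0 0; 0 0 0.004 0 0 0 0'
```

```text
time_s: 19.7
ee_pos: [513.1, -175.9, 128.2]
tool_rot: [[0.024, 1.0, -0.001], [1.0, -0.024, 0.001], [0.001, -0.001, -1.0]]
ft_force: [0.3, 0.3, 0.0]
finger_gap: 0.2
gripper_force: 0.0
```

Force is zero, so the handle has snapped. I'll raise the arm and verify.

```bash
python3 -m pendant '0 0 -0.01 0 0 0 0; 0 0 -0.03 0 0 0 0; 0 0 -0.06 0 0 0 0; 0 0 -0.09 0 0 0 0; 0 0 -0.12 0 0 0 0; 0 0 -0.14 0 0 0 0; 0 0 -0.14 0 0 0 0; 0 0 -0.14 0 0 0 0; 0 0 -0.14 0 0 0 0'
python3 - <<'E'
from h import *
s,im=grab("side"); save(cv2.resize(im[150:310,240:440],None,fx=4,fy=3.7,interpolation=cv2.INTER_CUBIC)[:590],"s9.png")
ti=manip.read_camera("top"); T=cam("top");S=cam("side")
a=blobs(im,(0,130,60),(8,255,255),10);b=blobs(ti,(0,130,60),(8,255,255),10);print(a,b)
o=np.array([517.9,26.2,0]);ex=np.array([-.0236,-.9997,0])
for d in(1.05,1.17):
    f=np.radians(65)-d
    for r in(85,159):
        P=o+ex*(85+r*np.cos(f))+[0,0,100+r*np.sin(f)]; print(d,r,proj(S,P).round(1),proj(T,P).round(1))
print(s['ft_force'])
E
```

```text
time_s: 20.45
ee_pos: [513.0, -176.4, 268.5]
tool_rot: [[0.024, 1.0, -0.001], [1.0, -0.024, -0.0], [-0.0, -0.001, -1.0]]
ft_force: [-0.2, -0.4, -0.3]
finger_gap: -0.1
gripper_force: 0.0
[([341.3, 218.4], [337, 212, 9, 14, 47])] [([368.3, 257.1], [361, 255, 16, 5, 78])]
1.05 85 [338.2 223.8] [362.9 256.7]
1.05 159 [345.1 208. ] [389.6 256.4]
1.17 85 [338.1 225.8] [362.7 257.1]
1.17 159 [344.9 211.9] [388.9 257.2]
[-0.22469416 -0.3532746  -0.31866402]
```

View pics/s9.png

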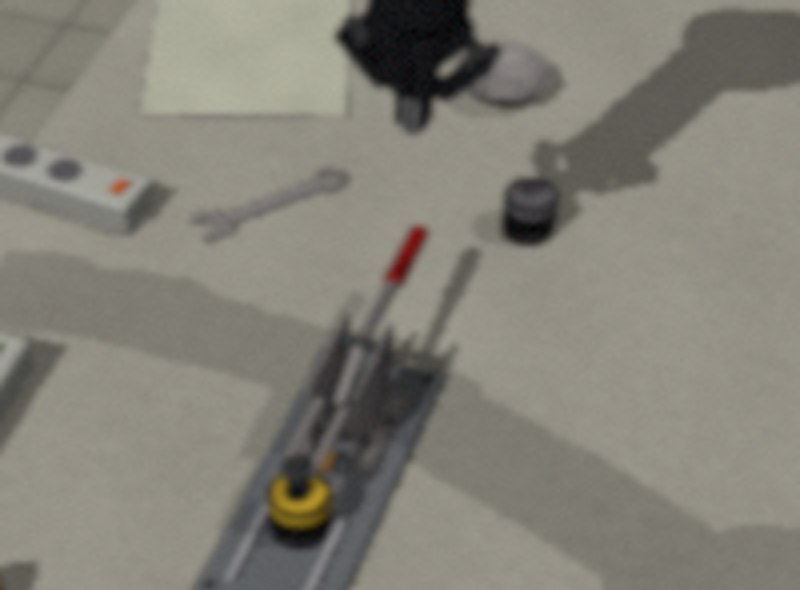

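The red grip spans side rows 212–225. That matches 1.17 rad (211.9–225.8) and not 1.05 rad (208–223.8). The pad sits on the lid and the robot is clear.

```bash
python3 -c "
from rig import manip
print(manip.hand_in())"
```

```text
the job is handed in; nothing more can be done
None
```

The canister is on the stage against the stop, pressed home at about 9.5 N. The toggle clamp is snapped over centre with its pad on the lid, the arm is clear and the job is handed in; I got no verdict back.

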